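# Load the reader slide and index it at the ball detent

## Robot

A 7-joint arm with a two-finger parallel gripper is mounted at the origin on a cart in front of the work surface, level with it; the furniture and walls round the work are solid. World frame = base frame: x ahead of the robot, y to its left, z up, the work surface at z = 0. Lengths are in m, angles in rad, forces in N, time in s.
With the tool pointing down it reaches from about 0.4 to 0.9 m from the base axis. Payload 5.6 kg.
Tool frame: the origin (TCP) lies midway between the tips of the shut fingers; the grasp point (between the pads) lies 19 mm behind it; z points along the fingers, y is the line along which they close (so a half turn about z gives the same grasp; the last joint's range is limited). The gripper opens to 92 mm and grips with 3 to 60 N. Pads are 20 mm wide; open, the fingers measure 128 mm over their backs; the gripper's body (75 mm by 189 mm) begins 69 mm behind the grasp point.
Start: joints at [1.156, 0.468, -0.012, 1.603, 0.006, 1.071, -0.056], TCP at [0.236, -0.606, 0.215] pointing down, gripper open.
Joint ranges: [-2.53, 2.53], [-0.31, 2.02], [-1.57, 1.55], [0.28, 2.44], [-1.29, 4.43], [0.15, 1.84], [-2.92, 2.92]. Speed limits (rad/s): [2.57, 2.57, 3.14, 3.14, 3.14, 3.14, 3.14].

## Interface

Orientations are given as a 3x3 rotation matrix whose columns are the frame's x, y, z axes.
In Python, from station import env, effector, solver, viewer, workorder, search_frame, tip_of gives the robot as it stands. Calls block until the motion is done:
- env.reach(position, orientation): joint-space move of the TCP to a pose.
- env.movel(position, frame=None, rate=0.15): straight line of the TCP; frame=None keeps the orientation; rate is the mean speed in m/s.
- env.goto_joints(angles): joint-space move.
- effector.release() and effector.grasp(squeeze=None): open the fingers fully, or close them until they stop; squeeze is the grip in N (None keeps the last).
- env.pause(seconds).
- solver.inverse_kinematics(position, orientation): joint angles nearest the present ones, or None.
- env.sense(): the state.
- viewer.read_camera(name): name is "side" or "top"; returns (picture, depth): 420x560x3 uint8, red, green, blue; 420x560 float32, m along the optical axis (not along the pixel's ray), 0 where there is no reading.
- viewer.camera_info(name): a dict with "intrinsics" (3x3 intrinsics, pixels), "eye" and "rotation" of the camera in the world. Camera axes: x right, y up, looking along -z (the intrinsics and any distortion apply to the point x, -y, -z); pixel columns grow to the right and rows downward; lengths in m; the calibration is good to about 2 mm. A picture is of the moment at which its call begins. camera_info takes no time and is no camera call.
A pose or a line that the arm cannot do raises env.PlanningError and nothing moves.
- workorder.finish_job(): hands the job in; it is judged then, once.
Trained networks look in the newest picture that a camera, given by its name, has taken for a name from the list of things; names that differ only in an ending like _2 or _b are one class to them, and where a whole thing is asked for, a point or a joint stands for the part that bears it (a point fixed in the world has none). Each returns a list of dicts, best first, with "score" (0 to 1); they miss things now and then, are a little off and sometimes report something else, mostly with a low value. They report only what shows in the picture. A call takes as long as a camera call.
- search_frame(camera, name): "at" ([x, y, z] in m, in world coordinates, good to about 4 mm: the middle of the surface that is visible of it).
- tip_of(camera, name): "at" ([x, y, z] in m, in world coordinates, good to about 4 mm: a listed point, or the origin of a listed thing).
The state is a dict: "t": time; "joint_positions": joint angles; "joint_velocities": joint speeds; "tau": joint torques, N m; "ee_pos": TCP position; "tcp_rot": TCP orientation; "wrist_force": force on the tool from outside, world axes, zero at the start; "moment": the same for the moment, N m; "gripper_width": finger opening in m; "grasp_force": force on a finger pad.
Only numpy, scipy, OpenCV 4.12 (cv2) and the standard library are available. Lean on these libraries where they do the work, as an engineer would, in place of code of your own. Each camera call takes 0.05 s, during which the arm holds its last target. There are 200 camera calls.

## Task

Set the round capacitor upright into the round pocket of the slide's carriage and the box-shaped relay upright into the rectangular pocket, while the carriage is still out in front of the arch. Then take the carriage's upright tab by its two ribbed side pads and slide the carriage in under the arch until you feel the spring ball in the arch's leg drop into the notch in the carriage's flank. Finish while holding it there, fingers still gripping the tab; do not let go, and leave the other things on the bench where they are.

Things in the scene. Friction and masses are not known exactly. Their poses are not given: they have to be found in the camera images.
- slide_base: aluminium base plate of the slide with a steel guide rail along its middle, 330x60 mm, 10 mm thick plate, fixed to the bench, lies across in front of the robot; origin at the centre of its underside; x = sliding direction, in which the carriage moves towards and under the arch; y = across the rail (left of the sliding direction); z up. The other slide parts have the same axes directions.
- carriage: grey sliding block, 148 mm long (x) by 52 mm wide (y), 20 mm thick, deck 36 mm above the bench; moves only along x of slide_base, about 165 mm in all, with about 1 N friction; stands at the rear end (-x) at the start. Origin on its centre line on its underside, 16 mm above the bench; it reaches from x = -78 to +70 mm
- tab_mid (a point): point at mid-height in the middle of the upright tab near the rear end of the carriage, 61 mm above the bench; tab 30 mm long along x, 16 mm thick across the two pads (along y), from the deck (36 mm above the bench, with a 4 mm high foot 34x20 mm) up to 78 mm above the bench. The ribbed pads, 26 mm long and 30 mm high, are on its +y and -y faces; grip it from above with the fingers closing along y
- pad_left (a point): ribbed black pad, 26 mm long, 30 mm high, on the +y face of the tab; this point is its centre
- pad_right (a point): the same on the -y face of the tab
- round_pocket (a point): centre of the mouth of the round pocket, at deck height (36 mm above the bench), 47 mm ahead (x) of the carriage's origin; pocket 28 mm across, 12 mm deep, flat floor
- square_pocket (a point): centre of the mouth of the rectangular pocket, at deck height, 5 mm ahead of the carriage's origin; pocket 31 mm along x by 24 mm along y, 12 mm deep, flat floor
- notch (a point): the notch in the steel strip on the carriage's +y flank, 26 mm ahead of the carriage's origin, 26 mm left of the middle, 26 mm above the bench: a 9 mm wide gap that the ball drops about 2 mm into
- arch: grey fixed arch (reader head) clamped over the rail, ahead (+x) of the carriage; 60 mm long (x), 100 mm wide, passage 76 mm wide and 65 mm high, top at 86 mm above the bench; origin on the rail's centre line at bench height, under the arch's middle; where along the base it is clamped varies
- arch_detent (a point): where the notch lies when the 12 mm spring ball in the arch's +y leg has dropped in: mid-length of the arch, 26 mm left of the rail's middle, 26 mm above the bench. The ball first meets the tapered front (2 to 3 N more push), runs along the flank, then over the last 4 mm pulls the carriage on (to 5 N); past the middle it resists, 9 to 14 N some 3 mm on; pushed harder, the carriage jumps past
- capacitor_mid (a point): centre of the capacitor: black upright can 25 mm in diameter, 36 mm high, 35 g, light metal top; loose on the bench, centre 18 mm above its foot, z along its axis; in the round pocket its centre is 6 mm above the pocket's mouth
- relay_mid (a point): centre of the relay: upright white box with black base, 28 mm (its x) by 21 mm (its y), 36 mm high (z), 35 g; loose on the bench, centre 18 mm above its foot; it fits the rectangular pocket with its x along the slide's x, either way round; seated, its centre is 6 mm above the pocket's mouth
- tape_roll: bystander, leave alone: amber tape roll lying flat, 66 mm across, 19 mm high; origin at its underside
- circuit_board: bystander, leave alone: small green circuit board, 42x62x12 mm; origin at its underside
- side_cutters: bystander, leave alone: side cutters with red handles, 113x41x13 mm; origin at its underside
- brass_wool_cup: bystander, leave alone: black cup with brass wool, 68 mm across, 40 mm high; origin at its underside
- dropper_bottle: bystander, leave alone: clear plastic bottle, 62 mm across, 127 mm high; origin at its underside
- wire_reel: bystander, leave alone: small standing reel of solder wire, 65x54x40 mm; origin at its underside
- small_carton: bystander, leave alone: small brown carton, 38x75x30 mm; origin at its underside

How it is judged:
On the way:
1. both parts sit upright in their pockets while the carriage is still at least 60 mm short of the detent (horizontal distance between capacitor_mid and round_pocket below 0.004 m and z of capacitor_mid in the frame of round_pocket between 0.002 and 0.009 m and angle between each of capacitor_mid, relay_mid's own z axis and vertical below 0.15 rad and horizontal distance between relay_mid and square_pocket below 0.004 m and z of relay_mid in the frame of square_pocket between 0.002 and 0.009 m and x of notch in the frame of arch_detent below -0.06 m), for 0.2 s.
At the end, for the whole second after the job is handed in: Both parts sit upright on the floors of their pockets (within 4 mm sideways, 3 mm in height, 0.15 rad), the notch stands at the detent along the rail (not over 2.5 mm short of it nor 3.5 mm past it), the carriage is still, and the fingers grip the tab on both its side pads with over 1 N each (horizontal distance between capacitor_mid and round_pocket below 0.004 m and z of capacitor_mid in the frame of round_pocket between 0.002 and 0.009 m and angle between each of capacitor_mid, relay_mid's own z axis and vertical below 0.15 rad and horizontal distance between relay_mid and square_pocket below 0.004 m and z of relay_mid in the frame of square_pocket between 0.002 and 0.009 m and x of notch in the frame of arch_detent between -0.0025 and 0.0035 m and linear speed of carriage below 0.01 m/s and contact force between the fingers and pad_left above 1 N and contact force between the fingers and pad_right above 1 N); the arm keeps its last pose, push and grip.
It fails at once if a bystander is shifted by more than 30 mm (distance of any of tape_roll, circuit_board, side_cutters, brass_wool_cup, dropper_bottle, wire_reel, small_carton from where it was at the start of the episode above 0.03 m).
It also fails if it takes over 72 s, if anything falls off the work surface, if the arm or the gripper's body presses on something with over 40 N, if the wrist force passes 120 N, or if a joint passes its speed limit or range.

## Working session

There is one attempt and no reset: what is moved stays moved. The work goes in short steps, each a Python script; the robot and the scene stay as the last script left them, time stands still between calls to the robot, and variables do not carry over. Pictures are saved under pics/ and viewed, at most 10 in all, crops included, and the job is handed in when it is done.

```bash
mkdir -p pics; python3 - <<'E'
from station import *
import cv2,numpy as np
for c in("top","side"):
    p,d=viewer.read_camera(c); cv2.imwrite(f"pics/{c}0.png",p[:,:,::-1]); np.savez(f"{c}0.npz",p=p,d=d)
    for n in["tab_mid","round_pocket","square_pocket","notch","arch_detent","capacitor_mid","relay_mid","arch","slide_base","carriage"]:
        print(c,n,[(round(r["score"],2),np.round(r["at"],4).tolist()) for r in tip_of(c,n)[:2]])
    i=viewer.camera_info(c);print(i)
print(env.sense()["t"],env.sense()["tcp_rot"])
E
```

```text
top tab_mid [(0.81, [0.5738, 0.0086, 0.0599]), (0.29, [0.4471, -0.1702, 0.0211])]
top round_pocket [(0.95, [0.587, 0.119, 0.0351])]
top square_pocket [(0.79, [0.5806, 0.0739, 0.0324])]
top notch [(0.87, [0.5606, 0.098, 0.0221])]
top arch_detent [(0.57, [0.5682, 0.2096, 0.0265]), (0.2, [0.4465, -0.0053, -0.0017])]
top capacitor_mid [(0.55, [0.4455, -0.1695, 0.0206]), (0.53, [0.5685, 0.0071, 0.063])]
top relay_mid [(0.55, [0.4633, 0.2013, 0.0143]), (0.32, [0.3907, 0.3481, 0.0031])]
top arch [(0.86, [0.5894, 0.208, 0.0006])]
top slide_base [(0.96, [0.5871, 0.1417, 0.0005]), (0.41, [0.5903, 0.2055, -0.0011])]
top carriage [(0.86, [0.5773, 0.0658, 0.0172])]
{'intrinsics': array([[473.02747297,   0.        , 287.77298618],
       [  0.        , 473.02747297, 206.27867369],
       [  0.        ,   0.        ,   1.        ]]), 'eye': array([ 0.48052463, -0.00820971,  1.43377563]), 'rotation': array([[-0.01941997,  0.99782749, -0.06295371],
       [-0.999729  , -0.02018828, -0.01159126],
       [-0.01283701,  0.06271155,  0.99794913]])}
side tab_mid [(0.75, [0.5728, 0.0077, 0.0596]), (0.49, [
[... 388 characters left out ...]
1972, 0.0223])]
side arch [(0.87, [0.5952, 0.2083, -0.0006])]
side slide_base [(0.56, [0.5882, 0.1423, -0.0008])]
side carriage [(0.55, [0.5802, 0.0716, 0.0146])]
{'intrinsics': array([[433.44956595,   0.        , 281.7414858 ],
       [  0.        , 433.44956595, 210.31719319],
       [  0.        ,   0.        ,   1.        ]]), 'eye': array([0.05287215, 0.89735548, 0.77311127]), 'rotation': array([[-0.88140352,  0.26107996, -0.39365605],
       [-0.47234732, -0.49416528,  0.72985525],
       [-0.00398058,  0.82923937,  0.55887944]])}
1.1 [[ 9.31679409e-01  3.63281542e-01  9.70801552e-06]
 [ 3.63281542e-01 -9.31679408e-01 -4.35848856e-05]
 [-6.78882629e-06  4.41338833e-05 -9.99999999e-01]]
```

View pics/top0.png

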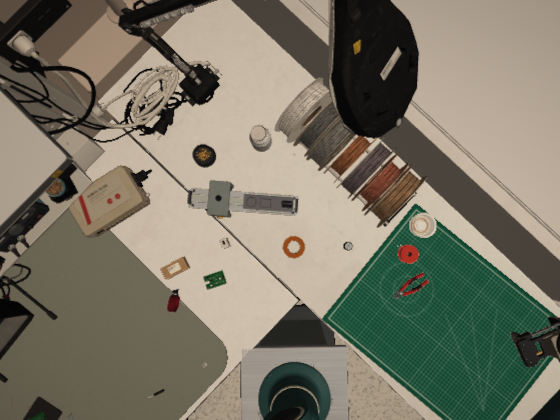

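View pics/side0.png

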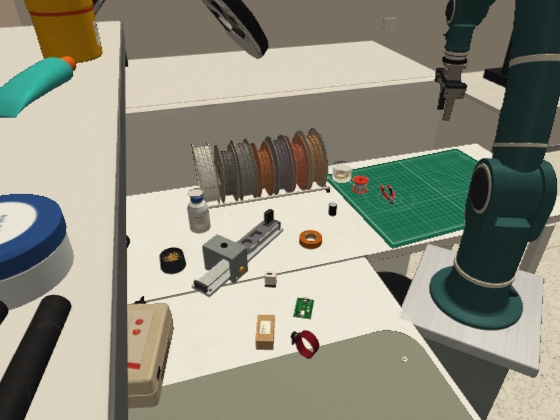

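The slide lies at about (245,200) in the top view with the arch at (218,197). The capacitor is at (348,246), the relay at (225,243), and the tall bottle at (260,137). Next I refine with the depth data.

```bash
cat > h.py <<'E'
from station import *
import numpy as np,cv2
def cloud(c,d):
    i=viewer.camera_info(c);K=i["intrinsics"];v,u=np.indices(d.shape)
    P=np.stack([(u-K[0,2])/K[0,0]*d,-(v-K[1,2])/K[1,1]*d,-d],-1)
    return P@i["rotation"].T+i["eye"]
def near(P,xy,r,z0,z1):
    m=(np.hypot(P[...,0]-xy[0],P[...,1]-xy[1])<r)&(P[...,2]>z0)&(P[...,2]<z1);return P[m]
E
python3 - <<'E'
from h import *
C={}
for c in("top","side"):
    f=np.load(f"{c}0.npz");C[c]=cloud(c,f["d"])
    P=C[c]
    for n,xy,r,z0,z1 in[("cap",(.4457,-.1688),.03,.03,.045),("relay",(.459,.199),.035,.03,.045),("tab",(.573,.008),.03,.07,.09),("archtop",(.59,.208),.08,.08,.095),("deck",(.58,.06),.09,.032,.041),("bottle",(.69,.06),.08,.06,.14)]:
        q=near(P,xy,r,z0,z1)
        if len(q)>3: print(c,n,len(q),q.mean(0).round(4),"mm",((q.min(0)+q.max(0))/2).round(4),(q.max(0)-q.min(0)).round(3),cv2.minAreaRect((q[:,:2]*1000).astype(np.float32)))
def crop(c,u0,v0,u1,v1,s):
    p=np.load(f"{c}0.npz")["p"][v0:v1,u0:u1,::-1];return cv2.resize(p,None,fx=s,fy=s,interpolation=cv2.INTER_CUBIC)
cv2.imwrite("pics/c1.png",np.vstack([crop("top",180,170,310,256,6)[:,:780],])[:, :])
a=crop("side",250,255,290,295,10);b=crop("top",205,223,245,263,10)
cv2.imwrite("pics/c2.png",np.hstack([a,b]))
E
```

```text
top cap 56 [ 0.4483 -0.1661  0.0361] mm [ 0.4481 -0.1671  0.0365] [0.024 0.024 0.012] ((448.4895324707031, -165.21697998046875), (22.201810836791992, 23.730724334716797), 52.26156234741211)
top relay 66 [0.4635 0.1996 0.0356] mm [0.4639 0.2001 0.0354] [0.029 0.027 0.01 ] ((463.80181884765625, 199.96182250976562), (27.11736297607422, 20.33017349243164), 23.54789161682129)
top tab 54 [0.5745 0.0117 0.0763] mm [0.5744 0.0112 0.0768] [0.015 0.026 0.013] ((574.3345947265625, 11.09766674041748), (26.046266555786133, 14.961687088012695), 88.20892333984375)
top archtop 514 [0.5929 0.2074 0.0829] mm [0.5938 0.2075 0.0873] [0.099 0.064 0.015] ((593.4398803710938, 207.04339599609375), (58.81764602661133, 98.74791717529297), 83.9744644165039)
top deck 538 [0.5793 0.0658 0.0357] mm [0.5796 0.0607 0.0365] [0.062 0.161 0.009] ((579.5296020507812, 60.479759216308594), (161.7567138671875, 51.974822998046875), 84.50987243652344)
top bottle 200 [0.7537 0.0805 0.0955] mm [0.7545 0.057  0.0962] [0.029 0.102 0.071] ((756.4761352539062, 57.823062896728516), (27.56396484375, 101.36973571777344), 6.329020977
[... 420 characters left out ...]
[0.5739 0.0121 0.0753] [0.02  0.027 0.01 ] ((573.7529296875, 12.355055809020996), (27.082420349121094, 18.909687042236328), 86.96819305419922)
side archtop 531 [0.5922 0.2086 0.0823] mm [0.5944 0.2072 0.0842] [0.105 0.067 0.008] ((594.4323120117188, 207.7434539794922), (62.219547271728516, 101.46221923828125), 84.8315658569336)
side deck 441 [0.5771 0.0666 0.0357] mm [0.5806 0.0684 0.0364] [0.062 0.149 0.009] ((579.6963500976562, 67.11585235595703), (148.66403198242188, 54.045753479003906), 85.03572845458984)
side bottle 222 [0.7519 0.0863 0.092 ] mm [0.7536 0.0596 0.0944] [0.029 0.104 0.069] ((755.542236328125, 60.25840759277344), (27.338891983032227, 103.05970764160156), 5.982066631317139)
```

View pics/c1.png

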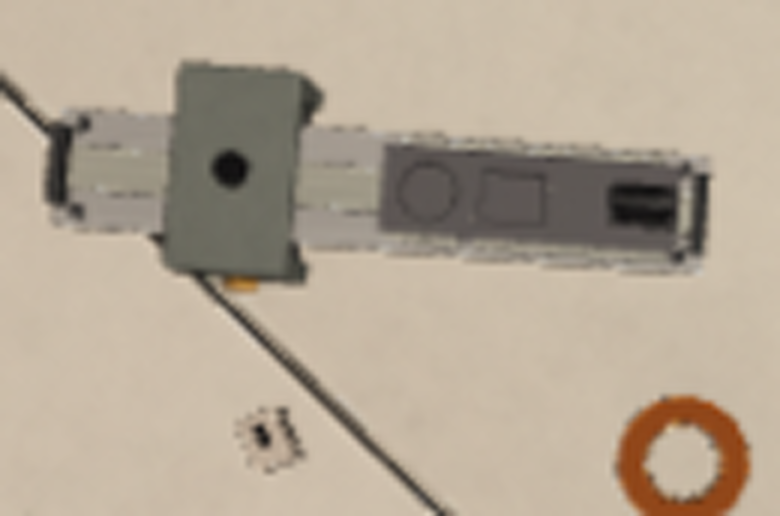

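View pics/c2.png

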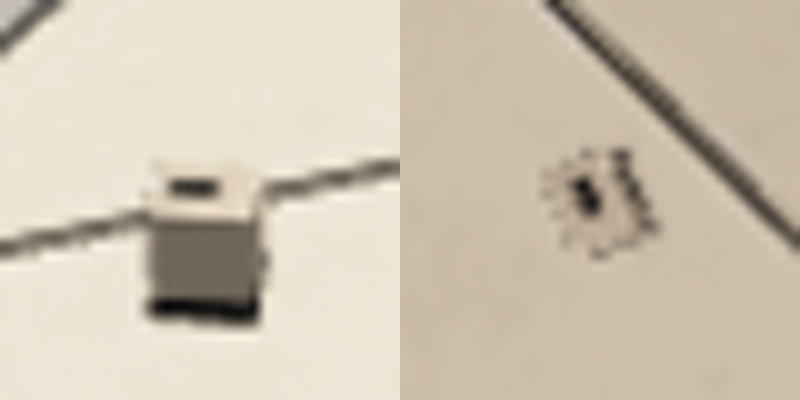

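The crops show the relay's long axis at about 24° to world x and the slide's +x at about 84.5°. Both pockets are clear and the surroundings are free. I'll pinch the capacitor along two axes so it centres in the gripper, which also gives me the camera bias.

```bash
cat >> h.py <<'E'
YAW=np.radians(84.5); sx=np.array([np.cos(YAW),np.sin(YAW),0]); sy=np.array([-sx[1],sx[0],0])
def R(deg):  # tool down, fingers closing along world angle deg; half turn chosen by least wrist motion
    q=np.array(env.sense()["joint_positions"]);best=None
    for k in(0,180):
        a=np.radians(deg+k);y=np.array([np.cos(a),np.sin(a),0]);z=np.array([0,0,-1.]);M=np.c_[np.cross(y,z),y,z]
        s=solver.inverse_kinematics(np.array([.5,0,.2]),M)
        if s is not None and(best is None or abs(s[6])<best[0]):best=(abs(s[6]),M)
    return best[1]
def st(tag=""):
    s=env.sense();print(tag,"t%.1f"%s["t"],np.round(s["ee_pos"],4),"F",np.round(s["wrist_force"],1),"w%.4f g%.1f"%(s["gripper_width"],s["grasp_force"]));return s
E
python3 - <<'E'
from h import *
c=np.array([.4478,-.1675,0]); sd=84.5
env.reach(c+[0,0,.09],R(sd));st("above")
env.movel(c+[0,0,.015],rate=.15);effector.grasp(5);st("g1")
effector.release()
env.movel(c+[0,0,.06],rate=.25)
env.reach(c+[0,0,.06],R(sd+90));env.movel(c+[0,0,.015],rate=.15);st("dn")
effector.grasp(20);st("g2")
env.movel(c+[0,0,.10],rate=.25);st("lift")
E
```

```text
above t2.9 [ 0.448  -0.1685  0.0901] F [-0.6 -0.5  0.8] w0.0922 g0.0
g1 t4.6 [ 0.4478 -0.1675  0.015 ] F [ 0.   0.1 -0.2] w0.0247 g5.0
dn t7.6 [ 0.4475 -0.1673  0.0148] F [ 1.2  0.5 -0.1] w0.0920 g0.0
g2 t8.7 [ 0.4478 -0.1675  0.015 ] F [-0.5  1.3 -0.4] w0.0246 g20.0
lift t9.2 [ 0.448  -0.1677  0.1006] F [-0.4  0.4  0.1] w0.0249 g20.0
```

```bash
cat >> h.py <<'E'
def insert(p,hold=.015,maxr=3.2):
    env.reach(p+[0,0,.10],R(174.5));env.movel(p+[0,0,.036+hold+.004],rate=.12);env.pause(.2)
    f0=st("over")["wrist_force"]
    spots=[(0,0)]+[(r*np.cos(a),r*np.sin(a)) for r,n in((1.2,6),(2.4,10)) for a in np.arange(n)*2*np.pi/n]
    for i,(dx,dy) in enumerate(spots):
        q=p+(dx*sx+dy*sy)/1000
        env.movel(q+[0,0,.036+hold-.0015],rate=.03 if i==0 else .05)
        s=env.sense();f=s["wrist_force"]-f0
        print(i,np.round((dx,dy),1),"F",np.round(f,1),"z%.4f"%s["ee_pos"][2],"t%.1f"%s["t"])
        if f[2]<1.5:
            env.movel(q+[0,0,.036+hold-.006],rate=.03);s=env.sense();f=s["wrist_force"]-f0
            print("  deeper",np.round(f,1))
            if f[2]<4: return q
            env.movel(q+[0,0,.036+hold-.0015],rate=.05)
        if s["t"]>60:return None
E
python3 - <<'E'
from h import *
q=insert(np.array([.585,.1172,0]));print(q)
E
```

```text
over t11.1 [0.5857 0.1173 0.0559] F [-0.1 -0.2 -0.7] w0.0244 g20.0
0 [0 0] F [0.4 0.1 1.3] z0.0493 t11.4
  deeper [ 0.6  0.5 -0.3]
[0.585  0.1172 0.    ]
```

```bash
python3 - <<'E'
from h import *
q=np.array([.585,.1172,0])
env.movel(q+[0,0,.0395],rate=.04);st("dn");env.pause(.2);st("settled")
effector.release();env.movel(q+[0,0,.11],rate=.25)
c=np.array([.4639,.1998,0])
env.reach(c+[0,0,.11],R(24))
p,d=viewer.read_camera("side");cv2.imwrite("pics/s1.png",cv2.resize(p[190:300,190:340,::-1],None,fx=5,fy=5,interpolation=cv2.INTER_CUBIC))
P=cloud("side",d);a=near(P,(.585,.117),.03,.05,.07)
print(len(a),((a.min(0)+a.max(0))/2).round(4),np.median(a[:,2]))
p,d=viewer.read_camera("top");P=cloud("top",d);a=near(P,(.585,.117),.03,.05,.07)
if len(a):print(len(a),((a.min(0)+a.max(0))/2).round(4),np.median(a[:,2]))
st()
E
```

```text
dn t12.0 [0.5849 0.1172 0.0393] F [ 0.7 -0.2 -0.8] w0.0243 g20.0
settled t12.2 [0.5849 0.1172 0.0394] F [-0.1 -0.2  0.6] w0.0244 g20.0
5 [0.5924 0.1277 0.0557] 0.05593989002043731
59 [0.5849 0.119  0.0604] 0.05961364923980095
 t14.4 [0.4647 0.1989 0.1095] F [ 0.5 -0.2 -0.4] w0.0918 g0.0
```

View pics/s1.png

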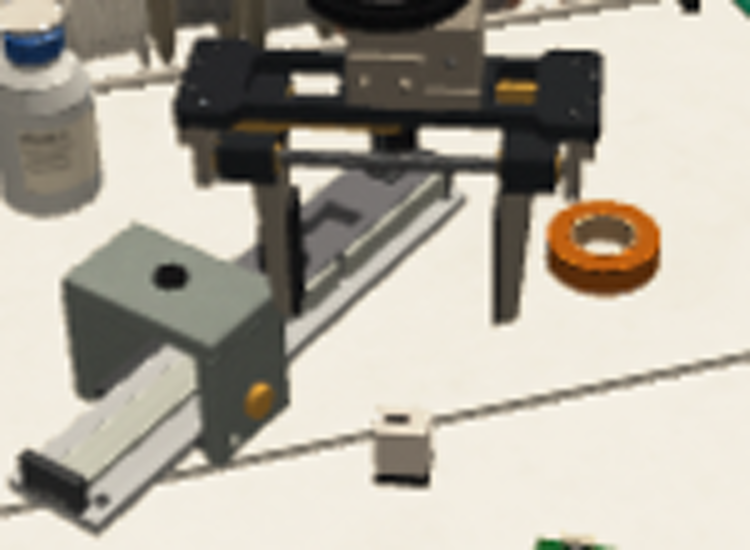

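The capacitor is seated with its top at z = 0.060. The relay comes next.

```bash
python3 - <<'E'
from h import *
c=np.array([.4639,.1998,0])
env.movel(c+[0,0,.015],rate=.15);effector.grasp(6);st("g1")
effector.release();env.movel(c+[0,0,.06],rate=.25)
env.reach(c+[0,0,.06],R(114));env.movel(c+[0,0,.015],rate=.15)
effector.grasp(20);st("g2")
env.movel(c+[0,0,.12],rate=.25)
q=insert(np.array([.5810,.0754,0]));print(q)
E
```

```text
g1 t16.2 [0.4638 0.1997 0.015 ] F [-0.4  0.2  0. ] w0.0278 g6.0
g2 t20.3 [0.4639 0.1998 0.015 ] F [ 0.1  0.2 -0.3] w0.0206 g20.0
over t22.7 [0.5816 0.0756 0.0559] F [-0.4  0.1 -0.7] w0.0210 g20.0
0 [0 0] F [ 0.2  0.4 -0.1] z0.0493 t23.0
  deeper [-0.3 -0.5 -0.1]
[0.581  0.0754 0.    ]
```

```bash
python3 - <<'E'
from h import *
q=np.array([.581,.0754,0])
env.movel(q+[0,0,.0395],rate=.04);env.pause(.2);st("settled")
effector.release();env.movel(q+[0,0,.12],rate=.25)
c=np.array([.5742,.0105,0])
env.reach(c+[0,0,.13],R(174.5))
p,d=viewer.read_camera("side");cv2.imwrite("pics/s2.png",cv2.resize(p[190:300,190:340,::-1],None,fx=5,fy=5,interpolation=cv2.INTER_CUBIC))
for k in("capacitor_mid","relay_mid","notch","arch_detent"):print(k,[(round(r["score"],2),np.round(r["at"],4)) for r in tip_of("side",k)[:2]])
for xy in((.585,.1172),(.581,.0754)):
    a=near(cloud("side",d),xy,.02,.05,.07)
    if len(a):print(len(a),((a.min(0)+a.max(0))/2).round(4),np.median(a[:,2]))
st()
E
```

```text
settled t23.8 [0.5809 0.0754 0.0395] F [ 0.7 -0.8 -0.4] w0.0208 g20.0
capacitor_mid [(0.65, array([0.5815, 0.1151, 0.0451]))]
relay_mid [(0.45, array([0.5787, 0.0759, 0.0471]))]
notch [(0.6, array([0.5589, 0.0942, 0.0272]))]
arch_detent [(0.94, array([0.5685, 0.2075, 0.0302]))]
63 [0.5851 0.1185 0.056 ] 0.058945199779142476
77 [0.5817 0.0778 0.0567] 0.05822516371013975
 t26.0 [0.5738 0.012  0.1294] F [ 0.2 -0.4  0.4] w0.0919 g0.0
```

View pics/s2.png

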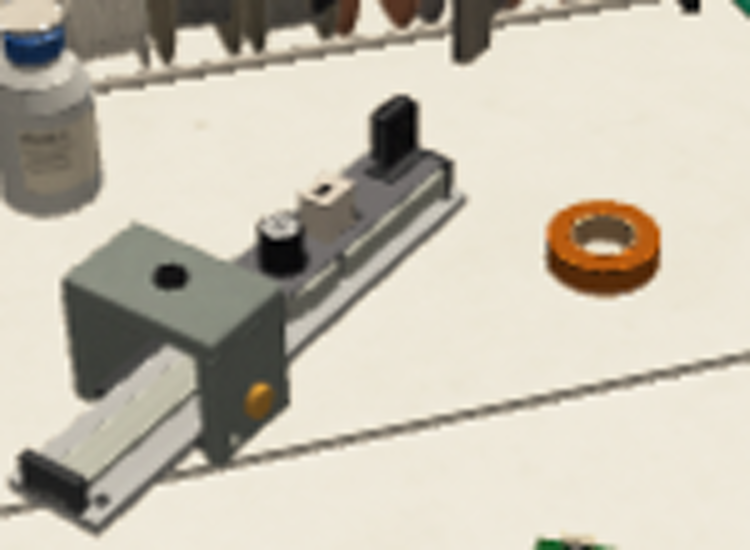

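Both parts stand upright in their pockets. I'll grip the tab and slide it, watching the force.

```bash
python3 - <<'E'
from h import *
c=np.array([.5742,.0105,0])
env.movel(c+[0,0,.042],rate=.15);f0=env.sense()["wrist_force"]
effector.grasp(35);env.pause(.2);s=st("grip");p0=s["ee_pos"].copy();np.save("p0.npy",np.r_[c+[0,0,.042],f0])
print("grip F sx,sy",(s["wrist_force"]-f0)@np.c_[sx,sy])
c=c+[0,0,.042]
for d in(10,25,40,55,70,85,98):
    env.movel(c+sx*d/1000,rate=.05);env.pause(.1)
    s=env.sense();F=s["wrist_force"]-f0
    print(d,"adv %.1f"%((s["ee_pos"]-p0)@sx*1000),"Fsx,sy,z",np.round([F@sx,F@sy,F[2]],1),"t%.1f"%s["t"])
    if abs(F@sy)>25 or abs(F@sx)>15:break
E
```

```text
grip t28.1 [0.5744 0.0105 0.042 ] F [ 1.7 -0.2 -2.6] w0.0161 g35.0
grip F sx,sy [-0.28300475 -2.48754379]
10 adv 10.6 Fsx,sy,z [ 0.3 -4.1 -3.6] t28.5
25 adv 25.4 Fsx,sy,z [ 0.9 -3.6 -4.4] t29.1
40 adv 40.4 Fsx,sy,z [ 2.1 -5.8 -6.3] t29.6
55 adv 56.2 Fsx,sy,z [ 0.3 -6.  -5.9] t30.2
70 adv 71.3 Fsx,sy,z [ 1.2 -6.1 -5.9] t30.7
85 adv 86.4 Fsx,sy,z [ 0.8 -7.3 -5.9] t31.3
98 adv 99.0 Fsx,sy,z [ 1.1 -7.4 -5.7] t31.8
```

```bash
python3 - <<'E'
from h import *
a=np.load("p0.npy");c,f0=a[:3],a[3:]
prev=None
for d in range(99,120):
    env.movel(c+sx*d/1000,rate=.02)
    L=[]
    for _ in range(6):
        env.pause(.05);s=env.sense();L.append(s["wrist_force"]-f0)
    F=np.mean(L,0);print(d,"adv %.1f"%((s["ee_pos"]-c)@sx*1000),"Fsx %.1f sy %.1f"%(F@sx,F@sy),"w%.4f t%.1f"%(s["gripper_width"],s["t"]))
    if d>106 and F@sx<-5:break
E
```

```text
99 adv 99.1 Fsx -1.2 sy -6.3 w0.0157 t32.4
100 adv 99.2 Fsx -3.2 sy -5.9 w0.0155 t32.9
101 adv 99.3 Fsx -5.4 sy -6.1 w0.0160 t33.5
102 adv 102.3 Fsx -1.0 sy -6.2 w0.0159 t34.0
103 adv 103.6 Fsx -0.5 sy -6.3 w0.0158 t34.5
104 adv 104.7 Fsx -0.2 sy -6.3 w0.0159 t35.1
105 adv 106.0 Fsx 0.1 sy -6.6 w0.0155 t35.6
106 adv 108.5 Fsx 3.4 sy -7.2 w0.0158 t36.2
107 adv 109.4 Fsx 3.5 sy -7.0 w0.0156 t36.8
108 adv 109.8 Fsx 2.0 sy -6.7 w0.0158 t37.3
109 adv 110.2 Fsx 0.7 sy -6.7 w0.0160 t37.9
110 adv 110.7 Fsx 0.6 sy -6.4 w0.0160 t38.4
111 adv 111.4 Fsx -1.2 sy -6.6 w0.0159 t39.0
112 adv 112.0 Fsx -1.7 sy -6.3 w0.0160 t39.5
113 adv 112.3 Fsx -3.5 sy -5.9 w0.0158 t40.0
114 adv 112.5 Fsx -4.4 sy -5.8 w0.0157 t40.6
115 adv 113.0 Fsx -5.6 sy -5.5 w0.0158 t41.1
```

The detent shows clearly: it pulls in from 106 mm, crosses zero at about 110.6 mm, and resists after that. I'll back off the excess push and check.

```bash
python3 - <<'E'
from h import *
a=np.load("p0.npy");c,f0=a[:3],a[3:]
env.movel(c+sx*.1110,rate=.01);env.pause(.4)
s=st();F=s["wrist_force"]-f0;print("adv %.2f"%((s["ee_pos"]-c)@sx*1000),F@sx)
p,d=viewer.read_camera("side");cv2.imwrite("pics/s3.png",cv2.resize(p[180:300,190:340,::-1],None,fx=5,fy=5,interpolation=cv2.INTER_CUBIC))
E
```

```text
t42.1 [0.5852 0.1215 0.042 ] F [ 5.6 -0.8 -4.9] w0.0154 g35.0
adv 111.57 -0.5067662748063151
```

View pics/s3.png

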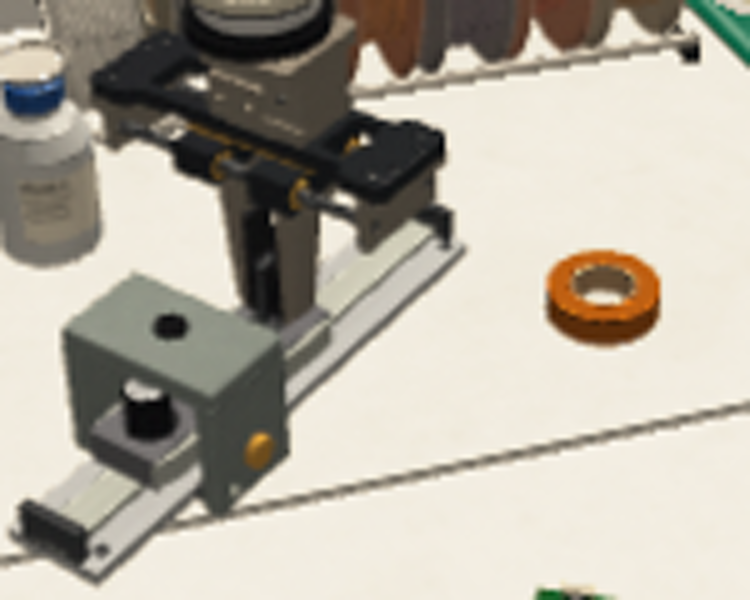

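The carriage is under the arch, with the capacitor upright at (148,410). The tab is gripped and the force along the rail is near zero, so I'm handing it in.

```bash
python3 -c "
from station import *
print(workorder.finish_job())"
```

```text
the job is handed in; nothing more can be done
None
```

I seated the capacitor and the relay upright in their pockets, slid the carriage under the arch until I felt the spring ball drop into the notch, and handed the job in at about 42 s with the fingers still gripping the tab; I was not shown the judge's verdict.

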